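# Lean a serving board on the splash wall to dry and block its foot

## Task

Take the wooden serving board off the sloped draining rest and lean it against the tiled wall of the drip tray to dry: hole end up and touching the wall, foot standing on the blue band near the middle of the tray, board square to the wall. Let go of it, then slide the foot stop by its red tab up against the board's foot, gently enough that the board stays leaning with its foot on the band. Leave the jar, the black tray stack and the film roll where they are.

Things in the scene. Friction and masses are not known exactly. Their poses are not given: they have to be found in the camera images.
- station: Fixed steel drip tray with tiled wall. Origin on the worktop; x level towards the wall, y along it. Tray x -170 to +130, y +-100 mm, top 8 mm above origin. Wall: tiled face at x = +100 mm, y +-138, 25 mm thick, 244 mm high. Painted blue band for the foot: x +4 to +40 mm, across the tray; a board whose foot is mid-band and top on the wall is about 70 degrees from level.
- board_center (a point): Centre of the loose wooden serving board: slab 200 long (own x) x 60 wide (y) x 16 mm thick (z), about 160 g. x points to the end with the black round hole (painted on); z out of the face uppermost at the start. It starts on the draining rest, sloping 25 degrees, hole end high; its long sides overhang the rest by 13 mm each, so it can be gripped across its width.
- board_foot (a point): Centre of the board's plain (holeless) end face, on own x = -100 mm from the board centre; axes as the board's.
- board_top (a point): Centre of the board's hole end face, on own x = +100 mm from the board centre; axes as the board's.
- stop (a joint): Travel of the foot stop along the tray towards the wall, m: 0 farthest from the wall, at most 0.15; starts at 0 to 0.05. Slides stiffly (2 N) and stays where left. A low black bar 170 mm wide (across the tray), 16 mm thick, top 23 mm above the tray, with a red upright tab on the side away from the wall.
- stop_face (a point): Middle of the bar's face that looks to the wall, 12 mm above the tray top; axes as the station's (x to the wall). It lies at station x = -110 mm + joint value.
- stop_grip (a point): Point in the stop's red tab on which to grip it, 46 mm above the tray top, 50 mm from stop_face away from the wall; axes as the station's. The tab is 24 mm wide (y), 20 mm thick (x), its top 16 mm above this point.
- drainer: Fixed draining rest: a 34 mm wide aluminium slope (25 degrees, rising along own x) on a dark base plate 170 x 100 x 8 mm, with a small lip at the low end behind the board's foot. Origin on the worktop under its middle; the board's underside is 75 mm above the origin there.
- jar_center (a point): Centre of an amber glass jar with metal lid, 70 mm across, 110 mm high; not to be moved.
- trays_center (a point): Centre of a stack of black food trays, 124 x 164 mm, 85 mm high; not to be moved.
- filmroll_center (a point): Centre of a yellow roll of film standing on end, 90 mm across, 150 mm high, behind the tiled wall; not to be moved.
Not all that is in view belongs to the job. What is meant by the part that bears board_center is not pink or turquoise, and is the smaller of those in its own colour.

How it is judged:
By the outcome, as a careful person would: the job done as asked, in the order asked, and still so for the second after the job is handed in, with the robot touching nothing.
It also fails if it takes over 61 s, if anything falls off the work surface, if the arm or the gripper's body presses on something with over 40 N, if the wrist force passes 120 N, or if a joint passes its speed limit or range.

## Robot

A 7-joint arm with a two-finger parallel gripper is mounted at the origin on the work surface. World frame = base frame: x ahead of the robot, y to its left, z up, the work surface at z = 0. Lengths are in mm, angles in rad, forces in N, time in s.
With the tool pointing down it reaches from about 400 to 875 mm from the base axis. Payload 4.4 kg.
Tool frame: the origin (TCP) lies midway between the tips of the shut fingers; the grasp point (between the pads) lies 19 mm behind it; z points along the fingers, y is the direction in which the jaws open and shut (so a half turn about z gives the same grasp; the last joint's range is limited). The gripper opens to 85 mm and grips with 20 to 120 N. Pads are 22 mm wide; open, the fingers measure 114 mm over their backs; the gripper's body (76 mm by 85 mm) begins 54 mm behind the grasp point. The pads swing forward as they close: fully open they stand 13 mm farther back than shut.
Start: joints at [-1.398, 0.628, 0.038, 1.517, -0.027, 0.996, -0.02], TCP at [153.723, 631.575, 231.313] pointing down, gripper open.
Joint ranges: [-3.06, 3.06], [-0.37, 2.12], [-1.25, 1.32], [0.18, 2.47], [-1.1, 4.24], [0.23, 1.98], [-2.94, 2.94]. Speed limits (rad/s): [2.57, 2.57, 3.14, 3.14, 3.14, 3.14, 3.14].

## Interface

Orientations are given as [roll, pitch, yaw] about the fixed x, y, z axes, in that order (R = Rz(yaw) Ry(pitch) Rx(roll)).
In Python, from cell import * gives the robot as it stands. The module is installed in compiled form; this text tells all that it offers.
- The arm moves only by the tool move_arm, never from a script. Its argument "series" is a list of rows, each a list of 2 entries, a list of its own where there are three numbers: the shift along the tool's x, y, z in m, then the turn about the tool's z in rad. In form: [[[x, y, z], yaw], ...]. A call has 1 to 5 rows; each row is the pose to reach, as a shift and turn from the pose measured when the call began, along the tool's axes at that moment; what a row does not reach only later rows make up. A row lasts 1/8 s, in which the tool goes at most 62.5 mm and 10.7 degrees, less where a joint would pass 70% of its speed; a pose out of reach is approached as far as the arm can. A call with a gripper value outside its range is refused whole. "claw" is the opening, from 0 (shut) to 1 (fully open), set as the call begins (left out, the last holds). The fingers move at their own pace and stop on an object; the grip force is fixed at half the most. Time passes only in rows, so rows that repeat a pose let the fingers close. It gives the time, the measured TCP pose, the force and the opening at its end, in the units of the state.
- read_state(): the state, without advancing time (a new reading comes with each control period).
- get_image(name): name is "scene" or "top"; returns the picture (420x560x3 uint8, blue, green, red); there is no depth.
- camera_model(name): a dict with "fov_y" (degrees; the focal length in pixels is half the picture's height over the tangent of half this angle, whatever the lens; pixels are square), "cx", "cy" (the principal point, pixels), "k1" (the pictures are not rectified: a ray, as slopes to the right and down, at radius r is drawn at 1 + k1 r^2 times it, then the intrinsics apply), "pose" (4x4, takes a point from camera to world coordinates). Camera axes: x right, y down, z forward; pixel columns grow to the right and rows downward; lengths in mm; the calibration is good to about 2 mm. A picture is of the moment at which its call begins. camera_model takes no time and is no camera call.
- finish_job(): hands the job in, once; it reports no verdict.
The state is a dict: "clock": time; "qpos": joint angles; "qd": joint speeds; "tau": joint torques, N m; "eef_pos": TCP position; "tool_rot": TCP orientation; "force": force on the tool from outside, world axes, zero at the start; "torque": the same for the moment, N m; "width": finger opening in mm.
Only numpy, scipy, OpenCV 4.12 (cv2) and the standard library are available. Lean on these libraries where they do the work, as an engineer would, in place of code of your own. Each camera call takes 0.05 s, during which the arm holds its last target. There are 200 camera calls.

## Working session

There is one attempt and no reset: what is moved stays moved. The work goes in short steps, Python scripts to look and compute and a tool call to move; the robot and the scene stay as the last step left them, time stands still between calls to the robot, and variables do not carry over. Pictures are saved under pics/ and viewed, about 8 in all and at most 12, crops included, and the job is handed in when it is done.

Besides the shell and the picture viewer there is one more tool, called after "Request:" as name(argument=value, ...), one argument or row to a line, values as JSON. move_arm: Moves the arm, as the interface text tells. Its arguments: {"type":"object","properties":{"series":{"type":"array"},"claw":{"type":"number"}},"required":["series"]}

```bash
mkdir -p pics; ls
python3 - <<'E'
from cell import *
import cv2
print(read_state())
for n in("scene","top"):
    im=get_image(n);cv2.imwrite(f"pics/{n}0.png",im);print(n,camera_model(n))
E
```

```text
pics
{'clock': 0.0, 'qpos': array([-1.39779478,  0.62931344,  0.03844578,  1.51835855, -0.02703679,
        0.99629571, -0.02003727]), 'qd': array([-0.00122848,  0.00151605, -0.00161537, -0.00310045,  0.00088148,
       -0.00060616,  0.00091815]), 'tau': array([ 4.87405705e-04, -5.63393605e+01,  1.22616660e+00, -1.93454808e+01,
        1.09517999e-02,  1.04465240e-02,  5.30303225e-06]), 'eef_pos': array([153.56734878, 630.96494837, 230.41335205]), 'tool_rot': array([-3.13973523e+00, -5.89958864e-06,  2.90273093e+00]), 'force': array([0.18716675, 0.51856043, 0.19890798]), 'torque': array([ 0.03568995, -0.00454202, -0.03386414]), 'width': 85.0458137208481}
scene {'fov_y': 54.04686536381623, 'cx': 280.5695923386218, 'cy': 205.84443890621597, 'k1': -0.06247352332757936, 'pose': array([[ 6.40500701e-01,  4.24157271e-01, -6.40194862e-01,
         1.36625448e+03],
       [ 7.67949775e-01, -3.57516349e-01,  5.31446331e-01,
        -7.13617363e+02],
       [-3.46330415e-03, -8.32029248e-01, -5.54720953e-01,
         8.19589985e+02],
       [ 0.00000000e+00,  0.00000000e+00,  0.00000000e+00,
         1.00000000e+00]])}
top {'fov_y': 49.107118526751975, 'cx': 277.7052674635898, 'cy': 210.13182632696675, 'k1': 0.05369287961258005, 'pose': array([[-2.83230828e-02, -9.87926597e-01,  1.52311659e-01,
         3.39329603e+02],
       [-9.99519036e-01,  2.60649883e-02, -1.68021628e-02,
         8.31026199e+00],
       [ 1.26293019e-02, -1.52714292e-01, -9.88189681e-01,
         1.46666034e+03],
       [ 0.00000000e+00,  0.00000000e+00,  0.00000000e+00,
         1.00000000e+00]])}
```

View pics/scene0.png

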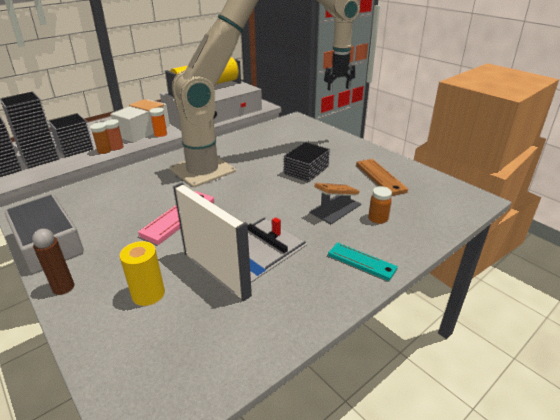

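View pics/top0.png

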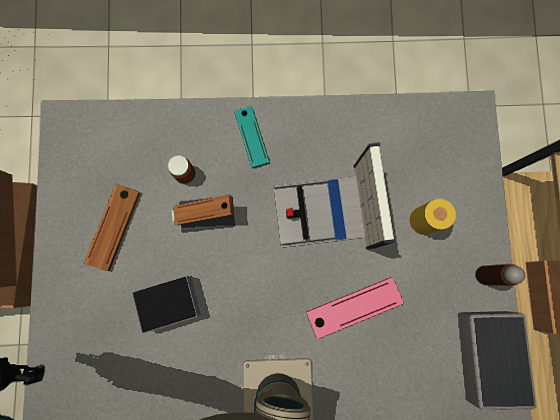

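```bash
cat > h.py <<'E'
import numpy as np, cv2
from cell import *
def ray(n,px):
    c=camera_model(n);f=210/np.tan(np.radians(c["fov_y"]/2))
    K=np.array([[f,0,c["cx"]],[0,f,c["cy"]],[0,0,1]])
    u=cv2.undistortPoints(np.array(px,float).reshape(-1,1,2),K,np.array([c["k1"],0,0,0])).reshape(-1,2)
    T=c["pose"];return T[:3,3],np.c_[u,np.ones(len(u))]@T[:3,:3].T
def cast(n,px,z):
    o,d=ray(n,px);return o+d*((np.broadcast_to(z,len(d))-o[2])/d[:,2])[:,None]
def tri(p,q):  # pixel in scene, pixel in top
    o1,d1=ray("scene",[p]);o2,d2=ray("top",[q])
    t=np.linalg.lstsq(np.c_[d1[0],-d2[0]],o2-o1,rcond=None)[0]
    a=o1+t[0]*d1[0];b=o2+t[1]*d2[0];return (a+b)/2,np.linalg.norm(a-b)
def mask(im,lo,hi): return cv2.inRange(cv2.cvtColor(im,cv2.COLOR_BGR2HSV),np.array(lo),np.array(hi))
def blobs(m,roi,amin=20):
    x0,y0,x1,y1=roi;r=np.zeros_like(m);r[y0:y1,x0:x1]=m[y0:y1,x0:x1]
    cs=cv2.findContours(r,cv2.RETR_EXTERNAL,cv2.CHAIN_APPROX_NONE)[0]
    return sorted([c for c in cs if cv2.contourArea(c)>amin],key=cv2.contourArea,reverse=True)
E
python3 - <<'E'
from h import *
np.set_printoptions(precision=1,suppress=True)
im=cv2.imread("pics/top0.png")
for nm,lo,hi,roi in [("wood",(3,80,60),(20,255,255),(165,185,245,240)),("blue",(100,120,40),(130,255,255),(320,170,360,250)),("red",(0,150,80),(8,255,255),(275,195,305,230)),("redb",(172,150,80),(180,255,255),(275,195,305,230)),("black bar",(0,0,0),(180,255,40),(290,175,315,250)),("walltop",(10,0,190),(40,60,255),(350,140,400,250))]:
    for c in blobs(mask(im,lo,hi),roi)[:2]:
        r=cv2.minAreaRect(c);print(nm,cv2.contourArea(c),r);print(cv2.boxPoints(r))
    
a=cv2.resize(im[130:260,160:410],None,fx=3.2,fy=3.2,interpolation=cv2.INTER_CUBIC)
cv2.imwrite("pics/c1.png",a)
E
```

```text
wood 1087.0 ((202.3010711669922, 209.4257354736328), (20.1026554107666, 59.87095642089844), 79.50852966308594)
[[171.  205. ]
 [229.9 194.1]
 [233.6 213.9]
 [174.7 224.8]]
blue 550.5 ((336.2699890136719, 209.3900146484375), (59.96265411376953, 10.60660171508789), 81.8698959350586)
[[326.8 180.5]
 [337.3 179. ]
 [345.8 238.3]
 [335.3 239.8]]
red 32.0 ((289.5, 211.5), (7.0, 5.0), 90.0)
[[287. 208.]
 [292. 208.]
 [292. 215.]
 [287. 215.]]
black bar 252.0 ((297.7538757324219, 212.53077697753906), (52.83879852294922, 14.263993263244629), 82.87498474121094)
[[287.4 187.2]
 [301.6 185.4]
 [308.1 237.9]
 [294.  239.6]]
walltop 748.0 ((381.3136291503906, 192.52932739257812), (94.2011947631836, 9.268057823181152), 81.06043243408203)
[[369.4 146.7]
 [378.6 145.3]
 [393.2 238.3]
 [384.1 239.8]]
```

View pics/c1.png

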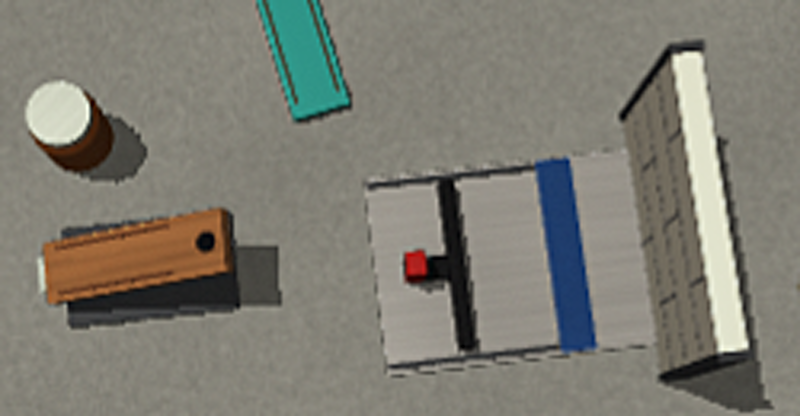

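Run:
```python
from h import *
np.set_printoptions(precision=1,suppress=True)
o=lambda p:(np.array(p,float)+.5)/3.2-.5+[160,130]
b=cast("top",o([(43,244),(48,303),(228,210),(232,272)]),[49,49,133,133])
f,t=b[:2].mean(0),b[2:].mean(0);d=t-f;print("board",b,"len",np.linalg.norm(d),"mid",(f+t)/2,"yaw",np.degrees(np.arctan2(d[1],d[0])))
k=cast("top",o([(537,161),(570,158),(596,347),(561,351)]),8)
print("band",k,"ctr",k.mean(0)); e=(k[1]+k[0]-k[2]-k[3])[:2]/2; print("len",np.linalg.norm(e),"x-axis yaw",np.degrees(np.arctan2(e[1],e[0]))-90)
w=cast("top",[(369.4,146.7),(384.1,239.8)],244);e=w[0]-w[1];print("wall",w,np.degrees(np.arctan2(e[1],e[0]))-90, np.linalg.norm(e))
tr=cast("top",o([(366,183),(388,375)]),8);print("tray far edge",tr)
print("tab",cast("top",o([(404,251),(427,251),(428,282),(406,284)]),70))
print("bar wallward edge",cast("top",o([(455,180),(478,347)]),31))
print("bar wallward edge",cast("top",o([(455,180),(478,347)]),31).mean(0))
```

```text
board [[579.7 308.8  49. ]
 [521.8 303.7  49. ]
 [592.8 122.2 133. ]
 [535.  119.3 133. ]] len 204.09918189922675 mid [557.3 213.5  91. ] yaw -85.95343039856712
band [[ 658.9 -180.8    8. ]
 [ 661.1 -214.4    8. ]
 [ 468.4 -231.     8. ]
 [ 465.3 -196.     8. ]] ctr [ 563.5 -205.5    8. ]
len 193.81357450602428 x-axis yaw -85.29888091073585
wall [[ 697.5 -269.4  244. ]
 [ 440.3 -293.7  244. ]] -84.62222800854609 258.2860368074025
tray far edge [[640.7  -6.8   8. ]
 [446.1 -23.3   8. ]]
tab [[560.3 -40.8  70. ]
 [559.7 -63.   70. ]
 [529.6 -62.9  70. ]
 [528.2 -41.8  70. ]]
bar wallward edge [[ 636.7  -95.2   31. ]
 [ 469.4 -111.7   31. ]]
bar wallward edge [ 553.1 -103.5   31. ]
```

Request:
move_arm(
  series=[
    [[-0.516,-0.389,0],1.262],
    [[-0.516,-0.389,0],1.262],
    [[-0.516,-0.389,0],1.262],
    [[-0.516,-0.389,0],1.262],
    [[-0.516,-0.389,0],1.262],
  ],
  claw=1,
)

```text
clock: 0.72
eef_pos: [352.4, 387.9, 231.2]
tool_rot: [-3.141, 0.001, 1.959]
force: [1.0, -0.0, 0.8]
width: 85.4
```

Request:
move_arm(
  series=[
    [[-0.318,0.0975,0],0.318],
    [[-0.318,0.0975,0],0.318],
    [[-0.318,0.0975,0],0.318],
    [[-0.318,0.0975,0],0.318],
    [[-0.318,0.0975,0],0.318],
  ],
)

```text
clock: 1.35
eef_pos: [550.0, 146.2, 231.2]
tool_rot: [-3.141, 0.001, 1.642]
force: [1.4, 0.7, -0.8]
width: 85.2
```

Request:
move_arm(
  series=[
    [[-0.0167,0.012,0],0],
    [[-0.0167,0.012,0.04],0],
    [[-0.0167,0.012,0.075],0],
    [[-0.0167,0.012,0.075],0],
    [[-0.0167,0.012,0.075],0],
  ],
)

```text
clock: 1.98
eef_pos: [563.9, 130.3, 157.2]
tool_rot: [3.141, 0.001, 1.642]
force: [-0.2, -0.1, 1.1]
width: 85.5
```

Run:
```python
from h import *
print(read_state()["eef_pos"])
a=get_image("scene")[150:240,280:420];b=get_image("top")[160:260,150:290]
f=lambda i:cv2.resize(i,(560,int(i.shape[0]*4)),interpolation=cv2.INTER_CUBIC)[:300 if i is a else 400]
cv2.imwrite("pics/c2.png",np.hstack([cv2.resize(a,(400,257),interpolation=2),cv2.resize(b,(360,257),interpolation=2)]))
```

```text
[563.8626608  130.33289466 157.16009841]
```

View pics/c2.png

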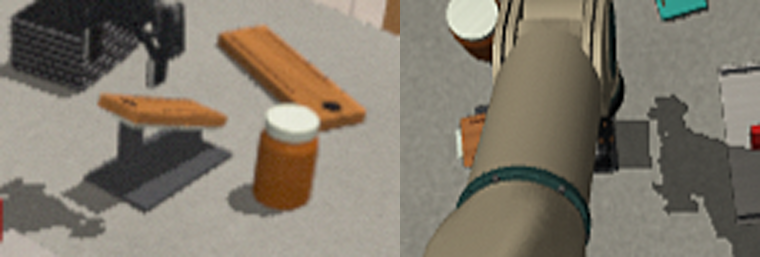

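Request:
move_arm(
  series=[
    [[0,0,0.02],0],
    [[0,0,0.04],0],
    [[0,0,0.059],0],
    [[0,0,0.059],0],
    [[0,0,0.059],0],
  ],
)

```text
clock: 2.7
eef_pos: [565.4, 130.7, 100.1]
tool_rot: [3.137, 0.0, 1.642]
force: [-0.4, 0.8, 0.8]
width: 85.8
```

Request:
move_arm(
  series=[
    [[0,0,0],0],
    [[0,0,0],0],
    [[0,0,0],0],
    [[0,0,0],0],
    [[0,0,0],0],
  ],
  claw=0,
)

```text
clock: 3.32
eef_pos: [566.3, 131.1, 101.7]
tool_rot: [3.135, -0.001, 1.642]
force: [-0.3, 0.1, 7.4]
width: 58.9
```

Run:
```python
from h import *
s=read_state();print(s["eef_pos"],s["width"],s["force"])
a=get_image("scene")[150:240,280:420]
cv2.imwrite("pics/c3.png",cv2.resize(a,(700,450),interpolation=2))
```

```text
[566.28585621 131.05429669 101.72058224] 58.944069480344474 [-0.34019526  0.06473997  7.38182286]
```

View pics/c3.png

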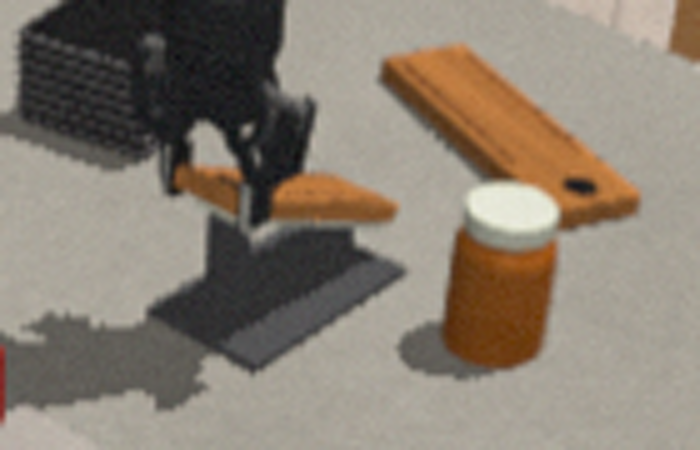

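Request:
move_arm(
  series=[
    [[0.008,0,-0.013],0],
    [[0.017,0,-0.027],0],
    [[0.027,0,-0.04],0],
    [[0.038,0,-0.051],0],
    [[0.038,0,-0.051],0],
  ],
)

```text
clock: 4.0
eef_pos: [563.6, 171.0, 153.7]
tool_rot: [3.133, -0.002, 1.645]
force: [-0.7, 0.1, -2.4]
width: 58.8
```

Run:
```python
from h import *
s=read_state();print(s["eef_pos"],s["width"],s["force"])
a=get_image("scene")[130:230,280:420]
cv2.imwrite("pics/c4.png",cv2.resize(a,(700,500),interpolation=2))
```

```text
[563.56938803 171.02788099 153.70882668] 58.84246739137106 [-0.68368598  0.10359821 -2.37719605]
```

View pics/c4.png

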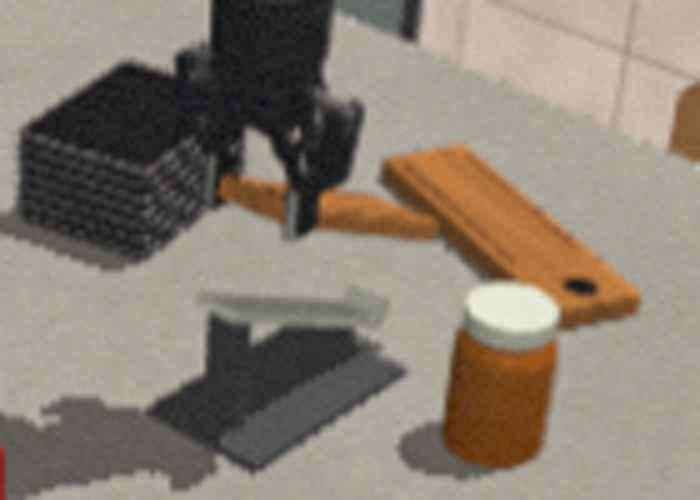

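Run:
```python
from h import *
print(read_state()["qpos"].round(2))
```

```text
[-0.56  0.66  0.35  1.79 -0.32  0.75  0.03]
```

Request:
move_arm(
  series=[
    [[0,0,-0.03],0],
    [[0,0,-0.06],0],
    [[0,0,-0.08],0],
    [[0,0,-0.08],0],
  ],
)

```text
clock: 4.55
eef_pos: [563.4, 169.1, 233.8]
tool_rot: [3.132, -0.001, 1.643]
force: [0.0, -0.5, -2.7]
width: 58.5
```

Request:
move_arm(
  series=[
    [[-0.017,-0.002,0],0.18],
    [[-0.034,-0.004,0],0.36],
    [[-0.051,-0.006,0],0.54],
    [[-0.068,-0.008,0],0.72],
    [[-0.086,-0.01,0],0.9],
  ],
)

```text
clock: 5.18
eef_pos: [558.4, 81.8, 232.0]
tool_rot: [3.138, -0.005, 0.737]
force: [0.0, 0.6, -1.7]
width: 58.6
```

Request:
move_arm(
  series=[
    [[-0.012,0.012,0],0.18],
    [[-0.024,0.024,0],0.36],
    [[-0.036,0.036,0],0.54],
    [[-0.048,0.048,0],0.72],
    [[-0.06,0.061,0],0.9],
  ],
)

```text
clock: 5.8
eef_pos: [553.7, -4.2, 230.2]
tool_rot: [-3.141, -0.003, -0.17]
force: [-0.1, -0.3, -1.9]
width: 58.7
```

Request:
move_arm(
  series=[
    [[0.0025,0.017,0],0.18],
    [[0.005,0.034,0],0.36],
    [[0.0075,0.051,0],0.54],
    [[0.01,0.068,0],0.72],
    [[0.0126,0.085,0],0.9],
  ],
)

```text
clock: 6.42
eef_pos: [550.8, -90.5, 228.5]
tool_rot: [-3.141, 0.0, -1.076]
force: [-0.5, -0.1, -2.1]
width: 58.4
```

Request:
move_arm(
  series=[
    [[0,0,0],0.17],
    [[0,0,0.02],0.34],
    [[0,0,0.06],0.411],
    [[0,0,0.1],0.411],
    [[0,0,0.106],0.411],
  ],
)

```text
clock: 7.05
eef_pos: [548.2, -89.5, 119.0]
tool_rot: [3.135, 0.003, -1.488]
force: [-0.7, 0.4, -1.9]
width: 58.8
```

Run:
```python
from h import *
s=read_state();print(s["eef_pos"],s["tool_rot"],s["qpos"].round(2),s["width"],s["force"])
a=get_image("scene")[120:300,160:340];b=get_image("top")[130:270,260:420]
cv2.imwrite("pics/c5.png",np.hstack([cv2.resize(a,(400,400),interpolation=2),cv2.resize(b,(400,350),interpolation=2)[:400] if 0 else cv2.copyMakeBorder(cv2.resize(b,(400,350),interpolation=2),0,50,0,0,0)]))
```

```text
[548.21986794 -89.4908496  118.98044451] [ 3.13534862e+00  2.61727174e-03 -1.48843004e+00] [-0.49  0.94  1.09  1.9  -1.02  1.   -1.98] 58.783376691442825 [-0.70333175  0.42518058 -1.86674294]
```

View pics/c5.png

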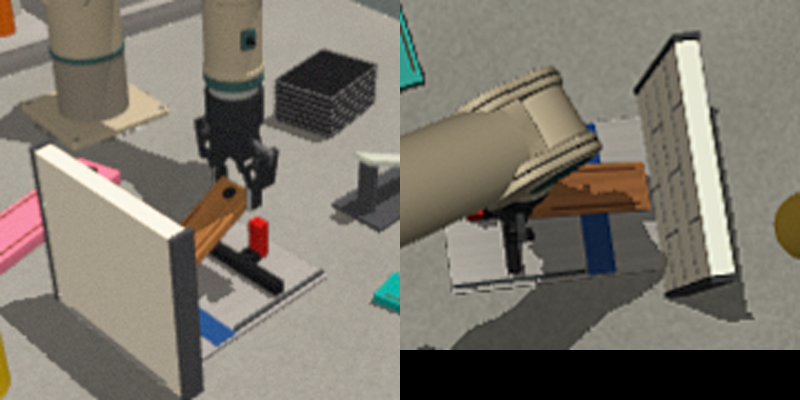

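Request:
move_arm(
  series=[
    [[0.018,0,0],0],
    [[0.026,0,-0.015],0],
    [[0.034,0,-0.03],0],
    [[0.044,0,-0.044],0],
    [[0.054,0,-0.058],0],
  ],
)

```text
clock: 7.78
eef_pos: [554.9, -145.4, 181.2]
tool_rot: [3.141, 0.001, -1.489]
force: [1.0, 1.6, -4.1]
width: 58.9
```

Run:
```python
from h import *
s=read_state();print(s["eef_pos"],s["tool_rot"],s["qpos"].round(2),s["width"],s["force"])
a=get_image("scene")[120:300,160:340];b=get_image("top")[130:270,260:420]
cv2.imwrite("pics/c6.png",np.hstack([cv2.resize(a,(400,400),interpolation=2),cv2.copyMakeBorder(cv2.resize(b,(400,350),interpolation=2),0,50,0,0,0)]))
```

```text
[ 554.86874286 -145.35920537  181.19080137] [ 3.14123639e+00  8.22155730e-04 -1.48850750e+00] [-0.42  0.88  1.15  1.81 -0.91  1.1  -1.99] 58.86057009915255 [ 1.04050911  1.58426825 -4.13797206]
```

View pics/c6.png

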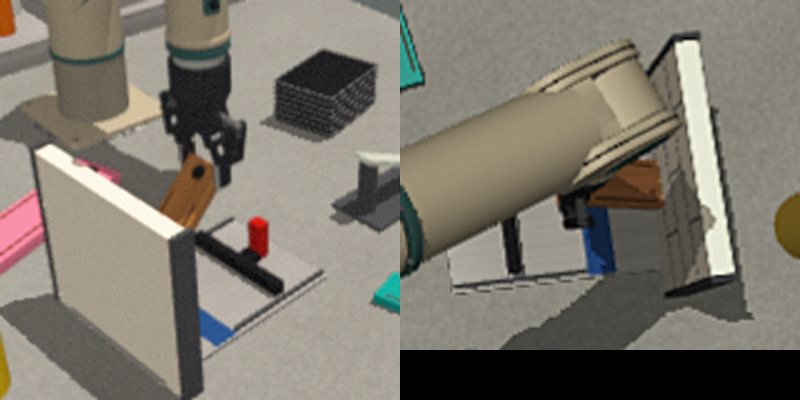

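Request:
move_arm(
  series=[
    [[0.012,0,-0.013],0],
    [[0.025,0,-0.024],0],
    [[0.038,0,-0.034],0],
    [[0.052,0,-0.043],0],
    [[0.066,0,-0.05],0],
  ],
)

```text
clock: 8.5
eef_pos: [560.2, -213.1, 232.4]
tool_rot: [-3.141, 0.0, -1.491]
force: [0.6, 2.6, -4.3]
width: 58.7
```

Request:
move_arm(
  series=[
    [[0.012,0,-0.006],0],
    [[0.024,0,-0.01],0],
    [[0.024,0,-0.01],0],
  ],
)

```text
clock: 8.88
eef_pos: [561.9, -238.8, 242.9]
tool_rot: [-3.14, -0.001, -1.492]
force: [0.0, 2.4, -1.9]
width: 58.9
```

Request:
move_arm(
  series=[
    [[-0.04,0,-0.02],0],
    [[-0.08,0,-0.04],-0.05],
    [[-0.12,0,-0.05],-0.23],
    [[-0.12,0,-0.05],-0.41],
    [[-0.12,0,-0.05],-0.59],
  ],
)

```text
clock: 9.5
eef_pos: [553.0, -119.8, 293.3]
tool_rot: [3.141, -0.006, -0.895]
force: [-0.4, -0.4, -2.8]
width: 59.1
```

Request:
move_arm(
  series=[
    [[0,0,0],-0.18],
    [[0,0,0],-0.36],
    [[0,0,0],-0.54],
    [[0,0,0],-0.72],
    [[0,0,0],-0.9],
  ],
)

```text
clock: 10.12
eef_pos: [553.5, -121.5, 293.7]
tool_rot: [3.133, -0.006, 0.01]
force: [0.4, -0.0, -2.3]
width: 58.6
```

Request:
move_arm(
  series=[
    [[0,0,0],-0.18],
    [[0,0,0],-0.36],
    [[0,0,0],-0.54],
    [[0,0,0],-0.72],
    [[0,0,0],-0.9],
  ],
)

```text
clock: 10.75
eef_pos: [554.0, -123.3, 294.0]
tool_rot: [3.128, 0.004, 0.914]
force: [-0.7, 0.2, -2.2]
width: 58.9
```

Remaining turn −0.741 to yaw 1.655.

Request:
move_arm(
  series=[
    [[0,0,0],-0.18],
    [[0,0,0],-0.36],
    [[0,0,0],-0.54],
    [[0,0,0],-0.741],
    [[0,0,0],-0.741],
  ],
)

```text
clock: 11.38
eef_pos: [554.4, -124.8, 294.2]
tool_rot: [3.133, 0.014, 1.652]
force: [0.8, 0.6, -1.6]
width: 58.5
```

Run:
```python
from h import *
s=read_state();print(s["eef_pos"],s["tool_rot"],s["qpos"].round(2),s["width"],s["force"])
A=get_image("scene");B=get_image("top");cv2.imwrite("pics/s7.png",A);cv2.imwrite("pics/t7.png",B)
a=A[80:280,180:340];b=B[130:270,260:420]
cv2.imwrite("pics/c7.png",np.hstack([cv2.resize(a,(440,550),interpolation=2),cv2.copyMakeBorder(cv2.resize(b,(360,315),interpolation=2),0,235,0,0,0)]))
```

```text
[ 554.39143464 -124.82099296  294.22060712] [3.13295684 0.01434504 1.6524645 ] [-0.11  0.46  0.41  1.69 -0.2   1.02  0.45] 58.48124315813244 [ 0.78354632  0.62368694 -1.64939377]
```

View pics/c7.png

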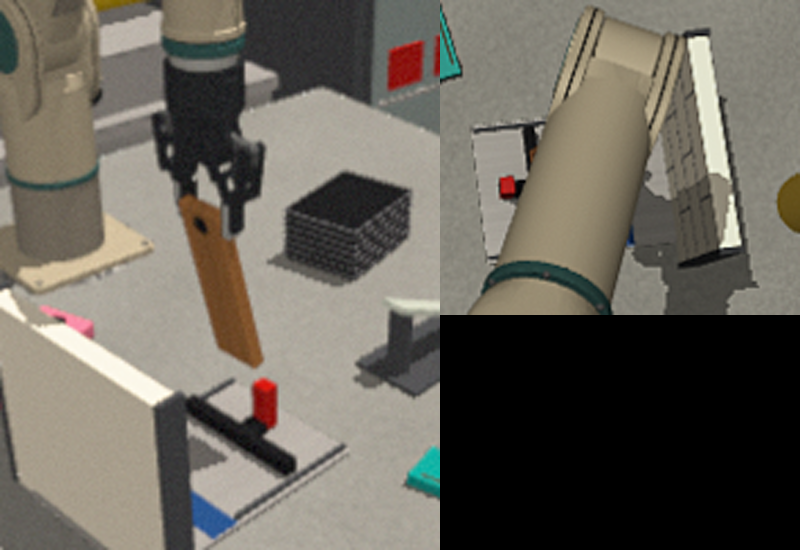

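```bash
cat >> h.py <<'E'
S=np.array([np.cos(np.radians(-85.2)),np.sin(np.radians(-85.2)),0]);Y=np.array([-S[1],S[0],0]);O=np.array([559.7,-183.8,0])
def st(p): p=np.asarray(p)-O; return np.stack([p@S,p@Y,p[...,2]],-1)
def casty(n,px,y):
    o,d=ray(n,px);return st(o+d*((y-(o-O)@Y)/(d@Y))[:,None])
E
python3 - <<'E'
from h import *
np.set_printoptions(precision=1,suppress=True)
im=cv2.imread("pics/s7.png")
c=blobs(mask(im,(3,80,40),(20,255,255)),(235,140,290,225))[0]
p=cv2.approxPolyDP(c,2.5,True)[:,0]+0.0;print(p)
tcp=st(read_state()["eef_pos"]);print("tcp",tcp)
o=lambda q:(np.array(q,float)+.5)/2.75-.5+[180,80]
for off,q in((-30,[(180,197),(219,352)]),(30,[(222,213),(262,362)])):
    e=casty("scene",o(q),tcp[1]+off);d=e[0]-e[1];print(e,np.linalg.norm(d),np.degrees(np.arctan2(d[2],d[0])))
E
```

```text
[[248. 150.]
 [245. 155.]
 [259. 205.]
 [272. 213.]
 [275. 209.]
 [265. 168.]
 [260. 166.]
 [259. 156.]]
tcp [-59.8  -0.5 294.1]
[[-46.4 -30.5 322.9]
 [-89.6 -30.5 117.4]] 209.93364075072301 78.11282548234485
[[-48.1  29.5 326.1]
 [-98.3  29.5 128.9]] 203.45327257123378 75.72049692488345
```

Request:
move_arm(
  series=[
    [[-0.05,0,0],0],
    [[-0.1,0,0.01],0],
    [[-0.119,0,0.04],0],
    [[-0.119,0,0.08],0],
    [[-0.119,0,0.105],0],
  ],
)

```text
clock: 12.1
eef_pos: [563.9, -244.7, 188.6]
tool_rot: [3.136, 0.014, 1.648]
force: [0.4, 0.3, -2.0]
width: 58.5
```

Request:
move_arm(
  series=[
    [[0,0,0],0],
    [[0,0,0],0],
  ],
)

```text
clock: 12.35
eef_pos: [564.5, -245.3, 189.5]
tool_rot: [3.135, 0.015, 1.646]
force: [0.1, -0.1, -2.5]
width: 58.9
```

Request:
move_arm(
  series=[
    [[0.003,0,0.004],-0.008],
    [[0.003,0,0.008],-0.008],
    [[0.003,0,0.011],-0.008],
    [[0.003,0,0.013],-0.008],
    [[0.003,0,0.013],-0.008],
  ],
)

```text
clock: 12.98
eef_pos: [564.4, -242.6, 176.3]
tool_rot: [3.135, 0.015, 1.654]
force: [-0.1, -0.3, -1.9]
width: 58.7
```

Request:
move_arm(
  series=[
    [[0,0,0.002],0],
    [[0,0,0.002],0],
  ],
)

```text
clock: 13.22
eef_pos: [564.6, -243.6, 175.6]
tool_rot: [3.134, 0.017, 1.654]
force: [-1.3, -0.3, 6.7]
width: 59.0
```

Request:
move_arm(
  series=[
    [[0,0,0],0],
    [[0,0,0],0],
    [[0,0,0],0],
    [[0,0,0],0],
  ],
  claw=0.8,
)

```text
clock: 13.72
eef_pos: [564.6, -243.5, 175.5]
tool_rot: [3.134, 0.017, 1.654]
force: [-0.2, 0.0, -1.5]
width: 68.2
```

Run:
```python
from h import *
s=read_state();print(s["eef_pos"],s["width"],s["force"])
A=get_image("scene");B=get_image("top");cv2.imwrite("pics/s8.png",A);cv2.imwrite("pics/t8.png",B)
a=A[100:300,180:340];b=B[130:270,260:420]
cv2.imwrite("pics/c8.png",np.hstack([cv2.resize(a,(440,550),interpolation=2),cv2.copyMakeBorder(cv2.resize(b,(360,315),interpolation=2),0,235,0,0,0)]))
```

```text
[ 564.58257374 -243.54481653  175.50486166] 68.15587311443197 [-0.19233548  0.01639599 -1.45590404]
```

View pics/c8.png

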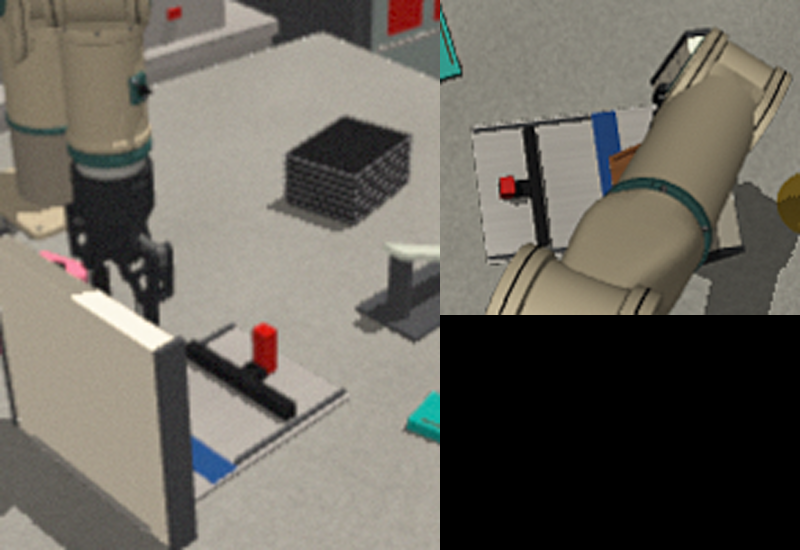

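Request:
move_arm(
  series=[
    [[0,0,0],0],
    [[0,0,0],0],
    [[0,0,-0.005],0],
    [[0,0,-0.015],0],
    [[0,0,-0.03],0],
  ],
  claw=1,
)

```text
clock: 14.45
eef_pos: [564.3, -243.1, 206.4]
tool_rot: [3.134, 0.017, 1.654]
force: [0.0, 0.4, 0.5]
width: 85.2
```

Request:
move_arm(
  series=[
    [[0,0,-0.03],0],
    [[0,0,-0.07],0],
    [[0.05,0,-0.1],0],
    [[0.11,0,-0.1],0],
    [[0.17,0,-0.1],0],
  ],
)

```text
clock: 15.08
eef_pos: [549.4, -70.6, 305.3]
tool_rot: [3.131, 0.017, 1.653]
force: [1.8, 0.1, 0.2]
width: 85.4
```

Run:
```python
from h import *
np.set_printoptions(precision=1,suppress=True)
s=read_state();print(s["eef_pos"],s["tool_rot"],s["width"],s["force"])
A=get_image("scene");B=get_image("top");cv2.imwrite("pics/s9.png",A);cv2.imwrite("pics/t9.png",B)
for nm,m,roi in (("wood",mask(B,(3,80,40),(20,255,255)),(315,175,395,235)),("red",mask(B,(0,150,80),(8,255,255)),(270,190,345,235))):
    for c in blobs(m,roi,10)[:2]: print(nm,cv2.contourArea(c),cv2.approxPolyDP(c,2,True)[:,0].tolist())
```

```text
[549.4 -70.6 305.3] [3.1 0.  1.7] 85.41323593171143 [1.8 0.1 0.2]
wood 738.5 [[371, 185], [336, 199], [337, 216], [374, 205]]
```

Run:
```python
from h import *
np.set_printoptions(precision=1,suppress=True)
t=st(cast("top",[(371.5,185),(374.5,205)],196));f=st(cast("top",[(336,199),(337,216)],13))
print("top edge",t,"foot outer edge",f)
B=cv2.imread("pics/t9.png");b=cv2.resize(B[140:260,265:415],(800,640),interpolation=2)[:600];cv2.imwrite("pics/c9.png",b)
```

```text
top edge [[ 99.2  32.  196. ]
 [ 99.4 -25.5 196. ]] foot outer edge [[ 23.8  33.1  13. ]
 [ 19.8 -22.   13. ]]
```

View pics/c9.png

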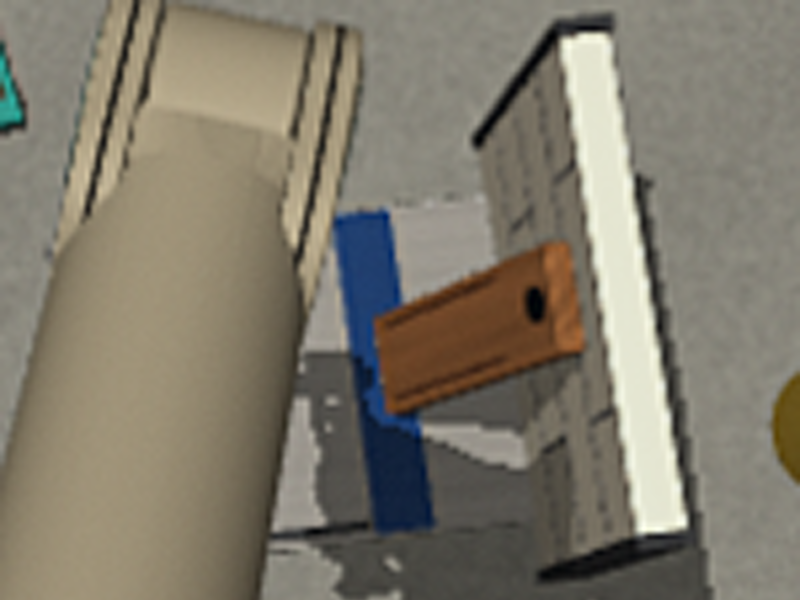

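Run:
```python
from h import *
np.set_printoptions(precision=1,suppress=True)
A=cv2.imread("pics/s7.png");B=cv2.imread("pics/t0.png") if 0 else cv2.imread("pics/top0.png")
for n,I,roi in(("top",B,(275,195,305,230)),("scene",A,(255,205,300,250))):
    h=cv2.cvtColor(I,cv2.COLOR_BGR2HSV);m=(((h[...,0]<10)|(h[...,0]>170))&(h[...,1]>130)&(h[...,2]>60)).astype(np.uint8)*255
    c=blobs(m,roi,5)[0];x,y,w,hh=cv2.boundingRect(c);print(n,(x,y,w,hh))
    for r in range(y,y+hh): 
        u=np.where(m[r,x:x+w])[0]; print(r,x+u.min(),x+u.max(),I[r,x+u,2].tolist() if n=="top" else "")
```

```text
top (287, 208, 7, 9)
208 290 291 [127, 140]
209 287 292 [175, 173, 171, 176, 184, 145]
210 287 292 [172, 179, 175, 173, 173, 153]
211 287 292 [167, 178, 173, 172, 173, 163]
212 287 292 [161, 180, 173, 172, 172, 172]
213 287 293 [163, 181, 175, 173, 174, 181, 67]
214 287 293 [173, 189, 183, 175, 173, 185, 77]
215 287 292 [147, 162, 154, 140, 135, 148]
216 287 287 [64]
scene (272, 218, 9, 18)
218 274 277 
219 272 279 
220 272 280 
221 272 280 
222 272 280 
223 272 280 
224 272 280 
225 272 280 
226 272 280 
227 272 280 
228 272 280 
229 272 280 
230 272 280 
231 272 280 
232 273 280 
233 275 279 
234 277 279 
235 277 278
```

Run:
```python
from h import *
np.set_printoptions(precision=1,suppress=True)
print(st(cast("top",[(289.6,212)],70)),st(cast("scene",[(276.2,219.8)],70)),[st(x) if i==0 else x for i,x in enumerate(tri((276.2,219.8),(289.6,212)))])
```

```text
[[-132.5   -0.8   70. ]] [[-127.7    3.7   70. ]] [array([-132. ,   -0.4,   65.8]), np.float64(0.6248975934161674)]
```

Request:
move_arm(
  series=[
    [[0.017,0.001,0.05],0],
    [[0.017,0.001,0.11],0],
    [[0.017,0.001,0.17],0],
    [[0.017,0.001,0.2],0],
    [[0.017,0.001,0.2],0],
  ],
)

```text
clock: 15.8
eef_pos: [549.5, -48.3, 102.9]
tool_rot: [3.137, 0.01, 1.665]
force: [0.5, 0.2, -0.3]
width: 85.1
```

Run:
```python
from h import *
np.set_printoptions(precision=1,suppress=True)
p=read_state()["eef_pos"];print(p,st(p))
```

```text
[549.5 -48.3 102.9] [-135.9    1.1  102.9]
```

Request:
move_arm(
  series=[
    [[-0.004,-0.001,0.02],0.011],
    [[-0.0045,-0.001,0.04],0.011],
    [[-0.0045,-0.001,0.062],0.011],
    [[-0.0045,-0.001,0.062],0.011],
    [[-0.0045,-0.001,0.062],0.011],
  ],
)

```text
clock: 16.42
eef_pos: [550.7, -53.8, 42.8]
tool_rot: [3.134, 0.011, 1.654]
force: [0.6, -0.2, -0.1]
width: 85.2
```

Request:
move_arm(
  series=[
    [[0,0,0],0],
    [[0,0,0],0],
    [[0,0,0],0],
    [[0,0,0],0],
    [[0,0,0],0],
  ],
  claw=0,
)

```text
clock: 17.05
eef_pos: [547.3, -54.0, 43.0]
tool_rot: [3.14, 0.01, 1.655]
force: [-5.6, -0.6, 10.0]
width: 23.4
```

Run:
```python
from h import *
np.set_printoptions(precision=1,suppress=True)
s=read_state();p=s["eef_pos"];print(p,st(p),s["width"],s["force"],s["tool_rot"])
B=get_image("top");cv2.imwrite("pics/t10.png",B)
for c in blobs(mask(B,(3,80,40),(20,255,255)),(315,175,395,235),10)[:2]: print(cv2.contourArea(c),cv2.approxPolyDP(c,2,True)[:,0].tolist())
```

```text
[547.3 -54.   43. ] [-130.4   -1.5   43. ] 23.351755822419832 [-5.6 -0.6 10. ] [3.1 0.  1.7]
739.5 [[371, 185], [336, 199], [337, 216], [374, 205]]
```

Request:
move_arm(
  series=[
    [[-0.02,0,0],0],
    [[-0.04,0,0],0],
    [[-0.06,0,0],0],
    [[-0.08,0,0],0],
    [[-0.085,0,0],0],
  ],
)

```text
clock: 17.73
eef_pos: [555.2, -140.6, 43.1]
tool_rot: [3.139, 0.011, 1.654]
force: [4.8, 3.1, -8.9]
width: 23.1
```

Run:
```python
from h import *
np.set_printoptions(precision=1,suppress=True)
s=read_state();p=s["eef_pos"];print(p,st(p),s["width"],s["force"],s["tool_rot"])
B=get_image("top");A=get_image("scene");cv2.imwrite("pics/t11.png",B)
cv2.imwrite("pics/c11.png",np.vstack([cv2.resize(B[170:250,300:400],(700,560),interpolation=2)]))
for c in blobs(mask(B,(3,80,40),(20,255,255)),(315,175,395,235),10)[:2]: print(cv2.contourArea(c),cv2.approxPolyDP(c,2,True)[:,0].tolist())
```

```text
[ 555.2 -140.6   43.1] [-43.4  -0.9  43.1] 23.114787750992882 [ 4.8  3.1 -8.9] [3.1 0.  1.7]
600.5 [[371, 185], [349, 194], [341, 216], [374, 205]]
```

View pics/c11.png

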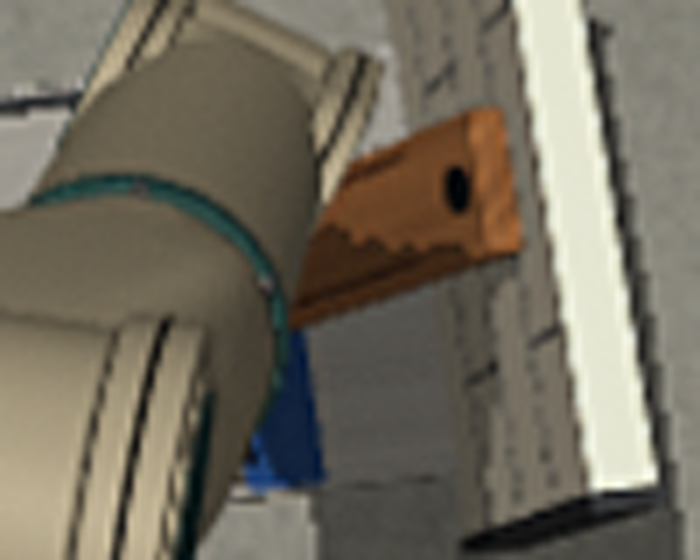

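Request:
move_arm(
  series=[
    [[-0.002,0,0],0],
    [[-0.004,0,0],0],
    [[-0.006,0,0],0],
    [[-0.008,0,0],0],
    [[-0.008,0,0],0],
  ],
)

```text
clock: 18.45
eef_pos: [556.0, -149.1, 43.1]
tool_rot: [3.139, 0.012, 1.654]
force: [4.4, 1.2, -9.2]
width: 23.1
```

Request:
move_arm(
  series=[
    [[0,0,0],0],
    [[0,0,0],0],
    [[0,0,0],0],
    [[0,0,-0.03],0],
    [[0,0,-0.08],0],
  ],
  claw=1,
)

```text
clock: 19.08
eef_pos: [554.2, -148.2, 122.8]
tool_rot: [-3.141, 0.011, 1.653]
force: [0.6, 0.6, 0.8]
width: 85.5
```

Request:
move_arm(
  series=[
    [[0,0,-0.06],0],
    [[0.06,0,-0.1],0],
    [[0.12,0,-0.1],0],
    [[0.18,0,-0.1],0],
    [[0.24,0,-0.1],0],
  ],
)

```text
clock: 19.7
eef_pos: [534.2, 93.0, 220.8]
tool_rot: [3.141, 0.011, 1.652]
force: [1.1, 0.9, 0.4]
width: 85.3
```

Run:
```python
from h import *
np.set_printoptions(precision=1,suppress=True)
s=read_state();p=s["eef_pos"];print(p,st(p),s["width"])
B=get_image("top");cv2.imwrite("pics/t12.png",B)
for c in blobs(mask(B,(3,80,40),(20,255,255)),(315,175,395,235),10)[:2]: print(cv2.contourArea(c),cv2.approxPolyDP(c,2,True)[:,0].tolist())
h=cv2.cvtColor(B,cv2.COLOR_BGR2HSV)
for r in range(180,242,4): print(r,B[r,318:352].max(1).tolist())
```

```text
[534.2  93.  220.8] [-278.    -2.3  220.8] 85.32169344851026
743.5 [[371, 185], [336, 199], [337, 216], [374, 205]]
180 [151, 145, 146, 159, 138, 138, 125, 120, 151, 123, 137, 126, 116, 119, 111, 107, 106, 107, 107, 105, 142, 159, 155, 155, 153, 153, 153, 154, 153, 155, 155, 157, 157, 157]
184 [108, 103, 108, 119, 117, 162, 175, 167, 71, 14, 18, 20, 17, 38, 88, 113, 113, 112, 112, 108, 118, 151, 163, 160, 159, 160, 159, 158, 158, 156, 158, 155, 155, 156]
188 [158, 156, 157, 156, 159, 157, 161, 171, 88, 19, 17, 23, 22, 21, 42, 106, 115, 110, 109, 110, 107, 140, 164, 161, 159, 157, 158, 157, 158, 156, 156, 156, 155, 157]
192 [158, 154, 156, 157, 156, 157, 158, 162, 151, 51, 11, 22, 21, 21, 22, 48, 106, 113, 109, 110, 106, 112, 146, 159, 154, 152, 154, 153, 156, 157, 161, 150, 144, 121]
196 [153, 154, 155, 154, 154, 156, 155, 158, 168, 86, 18, 19, 23, 20, 22, 29, 105, 115, 111, 113, 113, 114, 122, 146, 124, 125, 103, 91, 74, 68, 68, 81, 104, 115]
200 [154, 155, 156, 156, 157, 156, 157, 159, 162, 178, 69, 9, 20, 21, 19, 20, 48, 105, 111, 83, 73, 67, 82, 109, 112, 113, 110, 112, 113, 111,
[... 956 characters left out ...]
6, 152, 150, 148, 148, 151]
228 [152, 152, 151, 150, 150, 150, 151, 152, 153, 153, 155, 154, 161, 149, 52, 13, 22, 21, 22, 19, 47, 104, 115, 112, 112, 109, 104, 146, 163, 157, 155, 155, 156, 155]
232 [128, 139, 152, 154, 155, 155, 156, 156, 156, 157, 156, 157, 159, 169, 107, 26, 16, 24, 23, 22, 30, 89, 113, 112, 110, 110, 105, 120, 144, 155, 151, 151, 151, 151]
236 [100, 120, 146, 155, 156, 156, 155, 154, 157, 156, 156, 159, 157, 162, 170, 111, 70, 69, 73, 82, 83, 78, 107, 114, 114, 112, 112, 108, 138, 165, 161, 156, 157, 156]
240 [33, 39, 44, 58, 56, 61, 96, 112, 110, 113, 110, 119, 134, 149, 148, 155, 154, 130, 112, 114, 127, 134, 119, 103, 113, 105, 116, 117, 133, 137, 140, 143, 145, 146]
```

Run:
```python
from h import *
np.set_printoptions(precision=1,suppress=True)
B=cv2.imread("pics/t12.png").astype(float)
bar=[];ft=[];bl=[]
for r in list(range(186,205,2))+list(range(220,233,2)):
    g=B[r,:,0]  # blue channel: bar dark, band high
    i=next(i for i in range(329,345) if B[r,i:i+1,0]>65 and B[r,i-1,0]<=65 and i>329 and B[r,i-2,0]<60)
    bar.append((i-1+(65-g[i-1])/(g[i]-g[i-1]),r))
for r in range(201,216):
    d=B[r,:,2]-B[r,:,0]
    i=next(i for i in range(333,350) if d[i]>0); ft.append((i-1+(0-d[i-1])/(d[i]-d[i-1]),r))
    print(r,B[r,331:343].astype(int).tolist()) if r in(204,209) else 0
b=st(cast("top",bar,31));f=st(cast("top",ft,13.));print(np.array(bar)[:,0],b[:,0],b[:,0].mean());print(np.array(ft)[:,0],f)
```

```text
Traceback (most recent call last):
StopIteration
```

```bash
cat > gap.py <<'E'
from h import *
import sys
np.set_printoptions(precision=1,suppress=True)
B=cv2.imread(sys.argv[1]).astype(float)
def cross(v,lev,a,b):
    for i in range(a,b):
        if v[i-1]<lev<=v[i]: return i-1+(lev-v[i-1])/(v[i]-v[i-1])
bar=[];ft=[]
for r in list(range(186,199,2))+list(range(220,233,2)):
    x=cross(B[r].max(1),65,330,350)
    if x: bar.append((x,r))
for r in range(201,216):
    x=cross(B[r,:,2]-B[r,:,0],0,331,352)
    if x: ft.append((x,r))
b=st(cast("top",bar,31));f=st(cast("top",ft,13.))
print("bar x",b[:,0],np.polyfit(b[:,1],b[:,0],1));print("foot",f[:,:2],np.polyfit(f[:,1],f[:,0],1))
E
python3 gap.py pics/t12.png
```

```text
bar x [14.6 14.1 13.9 15.3 14.4 14.2 16.2 16.2 15.4 14.7 16.9 16.  15.2 15.2] [-0.  15.1]
foot [[  8.1  28.2]
 [  7.6  25. ]
 [ 17.5  20.6]
 [ 17.   17.4]
 [ 10.1  14.9]
 [ 18.2  10.7]
 [  8.7   8.5]
 [ 18.4   4.2]
 [  5.2   2.4]
 [  4.8  -0.8]
 [  2.8  -3.9]
 [  8.7  -7.8]
 [  6.2 -10.8]
 [  4.7 -13.9]
 [  4.3 -17.1]] [0.2 8.5]
```

Run:
```python
from h import *
np.set_printoptions(precision=1,suppress=True)
for n in("t9","t10","t12"):
    B=cv2.imread(f"pics/{n}.png").astype(float);ft=[]
    for r in range(201,215):
        d=B[r,:,2]-B[r,:,0]
        i=next((i for i in range(334,352) if (d[i:i+4]>20).all()),None)
        if i: 
            lo=d[i-3:i].min();hi=d[i+1:i+4].mean();m=(lo+hi)/2
            j=next(k for k in range(i-3,i+3) if d[k]<m<=d[k+1]);ft.append((j+(m-d[j])/(d[j+1]-d[j]),r))
    f=st(cast("top",ft,13.));print(n,f[:,0],np.polyfit(f[:,1],f[:,0],1))
# band edges, right end rows, t12
B=cv2.imread("pics/t9.png").astype(float)
for r in (184,188,192,222,226,230):
    d=B[r,:,0]-B[r,:,2]; k=np.where(d[322:352]>30)[0]+322; print(r,st(cast("top",[(k[0]-.5,r),(k[-1]+.5,r)],8))[:,0])
```

```text
t9 [18.4 18.3 18.1 17.8 18.7 18.7 19.1 18.8 18.5 18.3 18.  19.1 18.8 19.1] [-0.  18.6]
t10 [18.4 18.3 18.1 17.7 18.7 18.7 19.1 18.8 18.5 18.3 17.9 19.  18.8 19.1] [-0.  18.6]
t12 [18.2 18.3 18.2 17.9 19.4 19.4 19.1 18.6 18.4 18.4 18.1 19.5 19.4 19. ] [-0.  18.8]
184 [ 3.7 39.1]
188 [ 2.  37.4]
192 [ 3.5 38.9]
222 [ 3.7 38.7]
226 [ 5.2 37. ]
230 [ 6.7 38.4]
```

Request:
move_arm(
  series=[
    [[-0.06,0,0],0],
    [[-0.12,0,0],0],
    [[-0.18,0.001,0.03],0],
    [[-0.235,0.001,0.08],0],
    [[-0.243,0.001,0.1],0],
  ],
)

```text
clock: 20.38
eef_pos: [555.3, -141.4, 119.6]
tool_rot: [-3.139, 0.005, 1.66]
force: [0.2, -0.1, -0.1]
width: 85.3
```

Run:
```python
from h import *
np.set_printoptions(precision=1,suppress=True)
p=read_state();print(p["eef_pos"],st(p["eef_pos"]),p["tool_rot"][2].round(3))
```

```text
[ 555.3 -141.4  119.6] [-42.6  -0.9 119.6] 1.66
```

Request:
move_arm(
  series=[
    [[-0.0075,0,0.01],0.006],
    [[-0.0075,0,0.04],0.006],
    [[-0.0075,0,0.077],0.006],
    [[-0.0075,0,0.077],0.006],
    [[-0.0075,0,0.077],0.006],
  ],
)

```text
clock: 21.0
eef_pos: [556.9, -149.2, 44.2]
tool_rot: [-3.141, 0.006, 1.655]
force: [0.4, 0.3, 0.4]
width: 85.6
```

Request:
move_arm(
  series=[
    [[0,0,0],0],
    [[0,0,0],0],
    [[0,0,0],0],
    [[0,0,0],0],
    [[0,0,0],0],
  ],
  claw=0,
)

```text
clock: 21.62
eef_pos: [556.0, -149.3, 44.9]
tool_rot: [-3.14, 0.005, 1.656]
force: [-3.7, 1.1, 6.8]
width: 22.9
```

Run:
```python
from h import *
np.set_printoptions(precision=1,suppress=True)
p=read_state();print(p["eef_pos"],st(p["eef_pos"]),p["force"],p["width"])
```

```text
[ 556.  -149.3   44.9] [-34.7  -0.8  44.9] [-3.7  1.1  6.8] 22.891347189685643
```

Request:
move_arm(
  series=[
    [[-0.001,0,0],0],
    [[-0.002,0,0],0],
    [[-0.003,0,0],0],
    [[-0.0035,0,0],0],
    [[-0.0035,0,0],0],
  ],
)

```text
clock: 22.25
eef_pos: [556.3, -152.9, 44.9]
tool_rot: [-3.14, 0.005, 1.656]
force: [-0.6, 1.8, 1.9]
width: 22.8
```

Run:
```python
from h import *
np.set_printoptions(precision=1,suppress=True)
p=read_state();print(p["eef_pos"],st(p["eef_pos"]),p["force"],p["width"])
a=get_image("top").astype(float);b=cv2.imread("pics/t11.png").astype(float)
for c in blobs(mask(a.astype(np.uint8),(3,80,40),(20,255,255)),(345,175,395,235),10)[:1]: print(cv2.approxPolyDP(c,2,True)[:,0].tolist())
```

```text
[ 556.3 -152.9   44.9] [-31.1  -0.8  44.9] [-0.6  1.8  1.9] 22.81315734028055
[[371, 185], [356, 191], [347, 214], [374, 205]]
```

Release, lift, back off and measure.

Request:
move_arm(
  series=[
    [[0,0,0],0],
    [[0,0,0],0],
    [[0,0,0],0],
    [[0,0,-0.03],0],
    [[0,0,-0.08],0],
  ],
  claw=1,
)

```text
clock: 22.92
eef_pos: [555.1, -152.2, 124.3]
tool_rot: [-3.136, 0.004, 1.655]
force: [0.5, -0.4, -0.6]
width: 85.4
```

Request:
move_arm(
  series=[
    [[0,0,-0.06],0],
    [[0.06,0,-0.1],0],
    [[0.12,0,-0.1],0],
    [[0.18,0,-0.1],0],
    [[0.24,0,-0.1],0],
  ],
)

```text
clock: 23.55
eef_pos: [535.3, 88.6, 223.7]
tool_rot: [-3.137, 0.004, 1.655]
force: [0.5, 0.3, 0.0]
width: 85.6
```

```bash
cat > gap2.py <<'E'
from h import *
import sys
np.set_printoptions(precision=1,suppress=True)
p=read_state();print(p["eef_pos"],p["width"])
B=get_image("top");cv2.imwrite(sys.argv[1],B);B=B.astype(float);ft=[];bar=[]
for r in range(201,215):
    d=B[r,:,2]-B[r,:,0]
    i=next((i for i in range(334,352) if (d[i:i+4]>20).all()),None)
    if i:
        lo=d[i-3:i].min();hi=d[i+1:i+4].mean();m=(lo+hi)/2
        j=next((k for k in range(i-3,i+3) if d[k]<m<=d[k+1]),None)
        if j: ft.append((j+(m-d[j])/(d[j+1]-d[j]),r))
f=st(cast("top",ft,13.));print("foot",f[:,0],f[:,0].mean())
for r in list(range(186,199,2))+list(range(220,233,2)):
    v=B[r].max(1)
    for i in range(328,350):
        if v[i-1]<65<=v[i]: bar.append((i-1+(65-v[i-1])/(v[i]-v[i-1]),r));break
b=st(cast("top",bar,31));print("bar",b[:,0],b[:,0].mean())
for r in (203,207,211): print(B[r,331:345].astype(int).tolist())
for c in blobs(mask(B.astype(np.uint8),(3,80,40),(20,255,255)),(315,175,395,235),10)[:2]: print(cv2.contourArea(c),cv2.approxPolyDP(c,2,True)[:,0].tolist())
E
python3 gap2.py pics/t13.png
```

```text
[535.3  88.6 223.7] 85.6158802236709
foot [19.7 20.4 20.1 19.8 19.5 19.4 19.2 20.4 20.4 20.3 20.1 19.7 19.4 19. ] 19.815048106724696
bar [18.  17.7 16.9 16.6 17.8 17.4 17.  17.4 18.7 18.2 17.5 19.3 18.4 18.2] 17.800171255253648
[[18, 16, 17], [23, 22, 22], [22, 21, 20], [21, 17, 17], [15, 20, 29], [37, 66, 105], [40, 70, 114], [38, 67, 109], [39, 69, 107], [41, 69, 108], [39, 69, 107], [37, 67, 105], [39, 69, 107], [36, 65, 104]]
[[23, 22, 23], [22, 23, 24], [21, 22, 22], [20, 20, 17], [17, 13, 8], [31, 53, 85], [39, 69, 109], [39, 68, 110], [40, 69, 109], [39, 69, 110], [39, 69, 109], [37, 67, 108], [37, 67, 107], [36, 65, 104]]
[[9, 10, 9], [21, 23, 23], [24, 23, 24], [19, 18, 19], [20, 17, 16], [13, 17, 20], [35, 61, 98], [38, 67, 107], [39, 65, 103], [35, 63, 100], [37, 66, 101], [41, 69, 106], [36, 63, 101], [34, 58, 95]]
737.0 [[371, 185], [335, 200], [337, 215], [342, 216], [374, 205]]
```

Request:
move_arm(
  series=[
    [[-0.06,0,0],0],
    [[-0.12,0,0],0],
    [[-0.18,0,0.03],0],
    [[-0.235,0,0.08],0],
    [[-0.242,0,0.1],0],
  ],
)

```text
clock: 24.22
eef_pos: [555.6, -144.3, 120.7]
tool_rot: [-3.135, -0.002, 1.663]
force: [0.4, 0.8, 0.3]
width: 85.7
```

Run:
```python
from h import *
np.set_printoptions(precision=1,suppress=True)
p=read_state();print(p["eef_pos"],st(p["eef_pos"]),p["tool_rot"][2].round(3))
```

```text
[ 555.6 -144.3  120.7] [-39.7  -0.8 120.7] 1.663
```

Request:
move_arm(
  series=[
    [[-0.0082,0,0.01],0.008],
    [[-0.0082,0,0.04],0.008],
    [[-0.0082,0,0.076],0.008],
    [[-0.0082,0,0.076],0.008],
    [[-0.0082,0,0.076],0.008],
  ],
)

```text
clock: 24.85
eef_pos: [556.9, -152.3, 46.1]
tool_rot: [-3.137, -0.001, 1.655]
force: [0.9, -0.2, 0.7]
width: 85.3
```

Request:
move_arm(
  series=[
    [[0,0,0],0],
    [[0,0,0],0],
    [[0,0,0],0],
    [[0,0,0],0],
    [[0,0,0],0],
  ],
  claw=0,
)

```text
clock: 25.48
eef_pos: [556.3, -152.4, 46.8]
tool_rot: [-3.136, -0.001, 1.656]
force: [-3.9, 0.8, 7.2]
width: 22.8
```

Request:
move_arm(
  series=[
    [[-0.0004,0,0],0],
    [[-0.0008,0,0],0],
    [[-0.0012,0,0],0],
    [[-0.0015,0,0],0],
    [[-0.0015,0,0],0],
  ],
)

```text
clock: 26.1
eef_pos: [556.4, -153.7, 46.8]
tool_rot: [-3.136, -0.002, 1.656]
force: [-1.5, 3.2, 3.2]
width: 22.6
```

Request:
move_arm(
  series=[
    [[0,0,0],0],
    [[0,0,0],0],
    [[0,0,0],0],
    [[0,0,-0.03],0],
    [[0,0,-0.08],0],
  ],
  claw=1,
)

```text
clock: 26.72
eef_pos: [555.6, -153.6, 126.2]
tool_rot: [-3.132, -0.003, 1.656]
force: [1.0, -0.4, 1.3]
width: 85.3
```

Request:
move_arm(
  series=[
    [[0,0,-0.06],0],
    [[0.06,0,-0.1],0],
    [[0.12,0,-0.1],0],
    [[0.18,0,-0.1],0],
    [[0.24,0,-0.1],0],
  ],
)

```text
clock: 27.35
eef_pos: [536.1, 86.4, 227.2]
tool_rot: [-3.133, -0.003, 1.655]
force: [1.2, 0.7, -0.6]
width: 85.6
```

```bash
python3 gap2.py pics/t14.png
```

```text
[536.1  86.4 227.2] 85.58938310033301
foot [21.  20.9 20.6 20.2 19.9 20.1 20.5 21.5 21.  20.8 20.4 20.2 20.2 19.9] 20.512952099200138
bar [18.8 18.2 19.3 19.  18.8 19.9 19.5 19.9 19.7 20.9 20.2 19.6 21.5 20.6] 19.696000849258915
[[12, 10, 11], [20, 21, 20], [21, 21, 22], [20, 19, 17], [14, 12, 9], [36, 64, 104], [42, 73, 116], [37, 67, 108], [40, 69, 106], [38, 68, 106], [40, 69, 107], [39, 68, 105], [38, 66, 106], [39, 67, 106]]
[[14, 13, 13], [21, 22, 21], [22, 21, 22], [20, 19, 20], [23, 20, 17], [22, 36, 53], [36, 65, 103], [39, 69, 111], [38, 68, 109], [39, 69, 109], [39, 69, 109], [38, 67, 108], [37, 66, 105], [37, 66, 105]]
[[13, 13, 14], [21, 22, 23], [20, 22, 21], [21, 20, 20], [19, 18, 17], [16, 12, 6], [37, 63, 100], [38, 68, 108], [37, 65, 103], [38, 67, 103], [35, 64, 103], [37, 67, 104], [36, 63, 100], [36, 62, 96]]
737.0 [[371, 185], [335, 199], [338, 217], [374, 205]]
```

Run:
```python
from cell import *
print(finish_job())
```

```text
the job is handed in; nothing more can be done
None
```

The board is leaning against the tiled wall, hole end up. Its foot is on the blue band and the foot stop is pushed up against it. I handed the job in at about 27 s, with the gripper open and well clear.

**How it went:** My first try at tilting the board, swinging it up about its foot on the rest, failed because it slid over the lip. I then pushed its foot against the tiled wall so it turned in the grip from 25° to about 77°. After a half turn of the tool I stood it on the band, released it, and it tipped the last few degrees onto the wall. I moved the stop by its red tab in three small pushes, letting go after each of the last two to measure.

**Last checks, from the overhead camera before hand-in:**
- **Board:** its top edge lies at the wall face (station x about 99 mm), where the face is at 100 mm. It looks square to the wall. Its top corners did not move while the stop was pushed.
- **Foot:** its outer edge was at x about 18.6 mm before the pushes, so the foot covers roughly 19 to 34 mm of the 4 to 40 mm band.
- **Stop:** its face measures about 19.7 mm, within about 1 mm. That is about 1 mm past the foot edge I measured earlier, so I take it as touching. The last push may have nudged the foot by about that much, and the stop now hides the foot edge from the camera, so I could not measure it again.

I did not check the jar, trays and film roll separately at the end; no move was planned to touch them and no unexpected forces appeared.

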